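# Set the strap gauge's slider to the marked stop

## Robot

A 7-joint arm with a two-finger parallel gripper is mounted at the origin on the work surface. World frame = base frame: x ahead of the robot, y to its left, z up, the work surface at z = 0. Lengths are in mm, angles in rad, forces in N, time in s.
With the tool pointing down it reaches from about 425 to 875 mm from the base axis. Payload 4.7 kg.
Tool frame: the origin (TCP) lies on the centre line of the jaws, within the pads' length; the fingertips stand 8 mm ahead of it and the grasp point (between the pads) lies 11 mm behind it; z points along the fingers, y is the direction in which the jaws open and shut (so a half turn about z gives the same grasp; the last joint's range is limited). The gripper opens to 87 mm and grips with 3 to 60 N. Pads are 19 mm wide; open, the fingers measure 117 mm over their backs; the gripper's body (75 mm by 190 mm) begins 51 mm behind the grasp point.
Start: joints at [1.326, 0.321, -0.07, 1.45, 0.023, 1.371, -0.057], TCP at [166.327, -628.379, 230.587] pointing down, gripper open.
Joint ranges: [-2.86, 2.86], [-0.3, 2.09], [-1.38, 1.24], [0.06, 2.45], [-1.56, 4.7], [0.09, 2.05], [-2.69, 2.69]. Speed limits (rad/s): [2.57, 2.57, 3.14, 3.14, 3.14, 3.14, 3.14].

## Interface

Orientations are given as a unit quaternion [w, x, y, z].
In Python, from workcell import ctrl, read_camera, sign_off, spotter gives the robot as it stands.
- The arm moves only by the tool carry_out, never from a script. Its argument "motion" is text: rows parted by semicolons, each of 7 numbers parted by spaces: the turn, a rotation vector about the tool's x, y, z in rad, then the shift along the tool's x, y, z in mm, then the opening, from 0 (shut) to 1 (fully open). A call has 1 to 20 rows; each row is the pose to reach, as a shift and turn from the pose commanded when the call began, along the tool's axes at that moment; what a row does not reach only later rows make up. A row lasts 1/10 s, in which the tool goes at most 50 mm and 8.59 degrees, less where a joint would pass 70% of its speed; a pose out of reach is approached as far as the arm can. A call with a gripper value outside its range is refused whole. The fingers move at their own pace and stop on an object; "squeeze" is the grip in N (left out, the last holds). Time passes only in rows, so rows that repeat a pose let the fingers close. It gives the time, the measured TCP pose, the force and the opening at its end, in the units of the state.
- ctrl.read_state(): the state, without advancing time (a new reading comes with each control period).
- read_camera(name): name is "side" or "top" or "wrist"; returns a dict with "color" (420x560x3 uint8, blue, green, red), "mtx" (3x3 intrinsics, pixels), "R" (3x3) and "t" (3): a world point X has camera coordinates R X + t; the wrist camera has in their place "hand_eye" (4x4, takes a point from camera to tool coordinates, whose origin is the TCP and whose axes are the flange's). Camera axes: x right, y down, z forward; pixel columns grow to the right and rows downward; lengths in mm; the calibration is good to about 2 mm. A picture is of the moment at which its call begins: read the wrist's pose just before it. There is no depth.
- sign_off(): hands the job in, once; it reports no verdict.
Trained networks look in the newest picture that a camera, given by its name, has taken for a name from the list of things; names that differ only in an ending like _2 or _b are one class to them, and where a whole thing is asked for, a point or a joint stands for the part that bears it (a point fixed in the world has none). Each returns a list of dicts, best first, with "p" (0 to 1); they miss things now and then, are a little off and sometimes report something else, mostly with a low value. They report only what shows in the picture. A call takes as long as a camera call.
- spotter.cut_out(camera, name): "region" (420x560 bool, what is visible of it) and "at" ([column, row] in pixels, amid what is visible of it).
The state is a dict: "time_s": time; "joint_pos": joint angles; "joint_vel": joint speeds; "joint_torque": joint torques, N m; "tcp_pos": TCP position; "ee_rot": TCP orientation; "wrist_force": force on the tool from outside, world axes, zero at the start; "torque": the same for the moment, N m; "grip_width": finger opening in mm.
Only numpy, scipy, OpenCV 4.12 (cv2) and the standard library are available. Lean on these libraries where they do the work, as an engineer would, in place of code of your own. Each camera call takes 0.05 s, during which the arm holds its last target. There are 200 camera calls.

## Task

On the strap-length gauge, press down the spring pad in the middle of the black slider to free its brake and, keeping it pressed all the way, push the slider along the rail until it is fully against the marked stop, the one with the pointed plate and the upright pin. Then let the pad spring back up and move clear. Use only a fingertip or closed fingers, grip and lift nothing, do not force the slider against its brake, and leave the other things on the bench where they are.

Things in the scene. Friction and masses are not known exactly. Their poses are not given: they have to be found in the camera images.
- gauge: Strap-length gauge, fixed: wooden board 260 x 560 x 12 mm with an aluminium rail (60 mm wide, 540 mm long, top 34 mm above the bench) along its middle and a steel scale strip beside it. Origin: centre of the board's underside, on the bench. Its y axis runs along the rail, x across it. It lies roughly crosswise to the robot.
- slider: Black saddle, 100 mm along the rail, 92 mm across; slides only along the gauge's y axis, cannot be lifted off. With the pad up its brake holds against about 11 N; with the pad pressed 1 mm or more it slides at 1 to 2 N. Origin: at bench height (z = 0) under its centre; axes as the gauge's. When its end touches a stop, the two origins are 62 mm apart. Never push it with over 60 N.
- pad_top (a point): Middle of the top of the brake-release pad, a flat grey ribbed plate 60 x 60 mm in the slider's middle; it moves with it. 52 mm above the bench when up. At its two ends along the rail the slider has raised bars (18 mm thick, tops 58 mm above the bench, 64 mm clear between them) that a finger can push on; the cheeks at its sides are low (42 mm).
- pad (a joint): How far the pad is pressed down, m: 0 up (brake on), 0.008 fully down. The spring starts to give at about 10 N and needs about 14 N fully down; it returns by itself.
- marked_stop: Marked stop, fixed on the rail near one end (which end varies): steel block 24 mm along the rail, 78 mm across, top 58 mm above the bench, with a flat pointed plate reaching over the scale strip and an upright pin with a round head (top 86 mm above the bench). Origin: at bench height (z = 0) under the block's centre; axes as the gauge's.
- plain_stop: Plain stop, fixed on the rail near the other end: the same steel block without plate or pin. Origin and axes likewise.
- tin: Small round tin, 52 mm across, 42 mm tall, standing on the gauge's board. Origin: centre of its underside. To be left alone.
- spool: Wooden thread spool, 38 mm across, 48 mm tall, standing on the gauge's board. Origin: centre of its underside. To be left alone.
- heel_lift: Black rubber heel piece, 34 x 60 x 14 mm, lying on the gauge's board. Origin: centre of its underside. To be left alone.
- knob_weight: Small brass weight with a knob, 40 mm across, 48 mm tall, standing on the gauge's board. Origin: centre of its underside. To be left alone.
- glue_jar: Jar, 60 mm across, 85 mm tall, standing on the bench beyond the gauge. Origin: centre of its underside. To be left alone.
- hammer: Hammer lying on the bench to the right of the gauge, along its own x axis, about 260 mm long and 26 mm high. To be left alone.
- awl: Screwdriver-like awl, 150 mm long, lying on the bench on the robot's side of the gauge, along its own x axis. To be left alone.
- shoe_last: Wooden shoe last (foot form), about 190 mm long, 80 mm wide, 110 mm tall, standing on the bench to the left of the gauge. Origin: on its underside near the middle. To be left alone.

How it is judged (in metres and radians):
On the way, in this order (a step that is already met when the one before it is completed fails the run):
1. the pad is pressed down with the slider still near where it started (value of joint pad above 0.002 m and distance of slider from where it was at the start of the episode below 0.03 m), for 0.05 s.
2. the slider is against the marked stop with the pad still pressed (horizontal distance between slider and marked_stop below 0.065 m and value of joint pad above 0.0005 m), for 0.05 s.
At the end, for the whole second after the job is handed in: The slider's end bar is against the marked stop (origins at most 65 mm apart horizontally; 62 mm is touching), the pad is back up (under 1 mm) and the slider is at rest (horizontal distance between slider and marked_stop below 0.065 m and value of joint pad below 0.001 m and linear speed of slider below 0.005 m/s).
It fails at once if the slider is shoved along with its brake on: over 10 mm from its start and short of the stop it moves faster than 30 mm/s while the pad is not pressed (linear speed of slider above 0.03 m/s and distance of slider from where it was at the start of the episode above 0.01 m and horizontal distance between slider and marked_stop above 0.066 m and value of joint pad below 0.0003 m).
It fails at once if the slider is forced: pushed or pressed with more than 60 N (contact force between the fingers and slider above 60 N).
It fails at once if a bystander is moved more than 20 mm or lifted (distance of any of tin, spool, heel_lift, knob_weight, glue_jar, hammer, awl, shoe_last from where it was at the start of the episode above 0.02 m).
It also fails if it takes over 35 s, if anything falls off the work surface, if the arm or the gripper's body presses on something with over 40 N, if the wrist force passes 120 N, or if a joint passes its speed limit or range.

## Working session

There is one attempt and no reset: what is moved stays moved. The work goes in short steps, Python scripts to look and compute and a tool call to move; the robot and the scene stay as the last step left them, time stands still between calls to the robot, and variables do not carry over. Pictures are saved under pics/ and viewed, on a budget of 10 in all, crops included, one or two more only if the job needs it, and the job is handed in when it is done.

Besides the shell and the picture viewer there is one more tool, called after "Request:" as name(argument=value, ...), one argument or row to a line, values as JSON. carry_out: Moves the arm, as the interface text tells. Its arguments: {"type":"object","properties":{"motion":{"type":"string"},"squeeze":{"type":"number"}},"required":["motion"]}

```bash
mkdir -p pics; cat > h.py <<'E'
import numpy as np, cv2
from workcell import ctrl, read_camera, sign_off, spotter
def ray(c,px,z):
    K,R,t=[np.array(c[k],float) for k in("mtx","R","t")]
    d=R.T@np.linalg.inv(K)@np.array([px[0],px[1],1.]); o=-R.T@t
    return o+d*(z-o[2])/d[2]
E
python3 - <<'E'
from h import *
s=ctrl.read_state(); print(s["time_s"],s["tcp_pos"],s["ee_rot"],s["grip_width"])
for n in("top","side"):
    c=read_camera(n); cv2.imwrite(f"pics/{n}0.png",c["color"])
    for k,z in(("pad_top",52),("slider",52),("marked_stop",58),("plain_stop",58),("gauge",12),("tin",42),("spool",48),("knob_weight",48),("glue_jar",85),("shoe_last",60)):
        for r in spotter.cut_out(n,k)[:2]: print(n,k,round(r["p"],2),np.round(r["at"]),ray(c,r["at"],z).round(1))
E
```

```text
0.0 [ 166.16846741 -627.85897141  229.45286359] [-9.26749113e-04  9.91640542e-01  1.29027722e-01 -1.54645056e-04] 86.76308391372476
top pad_top 0.77 [293. 198.] [566.3 -61.1  52. ]
top slider 0.74 [291. 197.] [568.3 -54.2  52. ]
top slider 0.17 [440. 243.] [ 460.6 -441.1   52. ]
top marked_stop 0.89 [212. 211.] [521.  149.4  58. ]
top marked_stop 0.5 [289. 198.] [562.1 -49.7  58. ]
top plain_stop 0.56 [356. 183.] [ 609.8 -224.9   58. ]
top gauge 0.95 [285. 204.] [557.  -40.5  12. ]
top gauge 0.69 [239. 255.] [414.2  76.8  12. ]
top tin 0.72 [225. 178.] [614.6 122.8  42. ]
top tin 0.43 [241. 252.] [420.2  69.9  42. ]
top spool 0.59 [243. 254.] [412.3  64.6  48. ]
top knob_weight 0.52 [292. 271.] [374.2 -62.3  48. ]
top knob_weight 0.34 [291. 197.] [568.7 -54.8  48. ]
top glue_jar 0.75 [309. 137.] [724.8 -96.8  85. ]
top shoe_last 0.86 [104. 290.] [309.4 404.5  60. ]
side pad_top 0.73 [275. 202.] [562.6 -61.   52. ]
side pad_top 0.65 [321. 243.] [416.5  80.7  52. ]
side slider 0.86 [271. 206.] [570.7 -45.3  52. ]
side marked_stop 0.89 [287. 263.] [502.9 164.3  58. ]
side marked_stop 0.37 [273. 203.] [566.9 -50.6  58. ]
side plain_stop 0.58 [261. 167.] [ 624.  -205.4   58. ]
side gauge 0.89 [275. 227.] [553.8   0.7  12. ]
side tin 0.91 [245. 249.] [623.1 116.3  42. ]
side spool 0.74 [323. 243.] [412.3  74.   48. ]
side knob_weight 0.64 [234. 171.] [ 706.7 -187.1   48. ]
side glue_jar 0.69 [358. 368.] [315.6 450.5  85. ]
side glue_jar 0.66 [216. 195.] [733.3 -36.9  85. ]
side shoe_last 0.68 [357. 368.] [314.7 438.4  60. ]
```

```bash
python3 -c "
import cv2
a=cv2.imread('pics/top0.png')[100:310,140:420];cv2.imwrite('pics/top0c.png',cv2.resize(a,(800,600),interpolation=2))
b=cv2.imread('pics/side0.png')[110:320,160:440];cv2.imwrite('pics/side0c.png',cv2.resize(b,(800,600),interpolation=2))"
```

```text
(no output)
```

View pics/top0c.png

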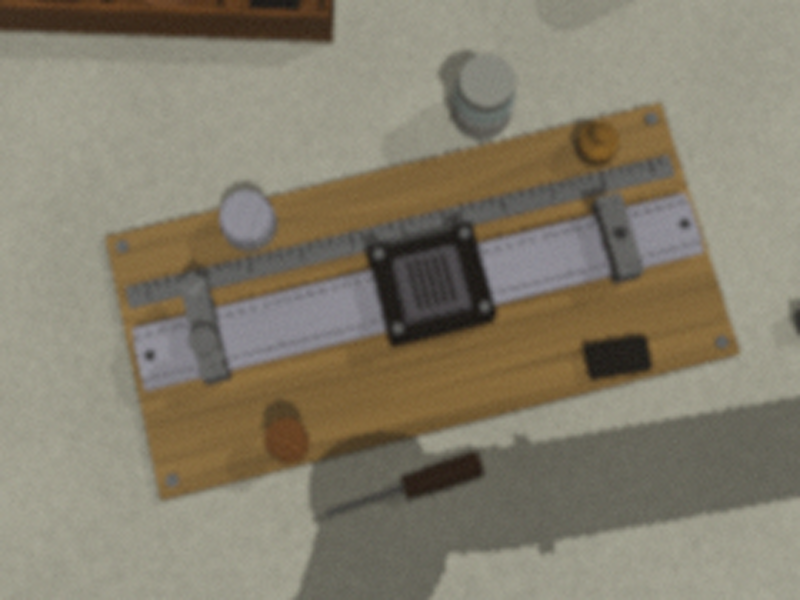

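View pics/side0c.png

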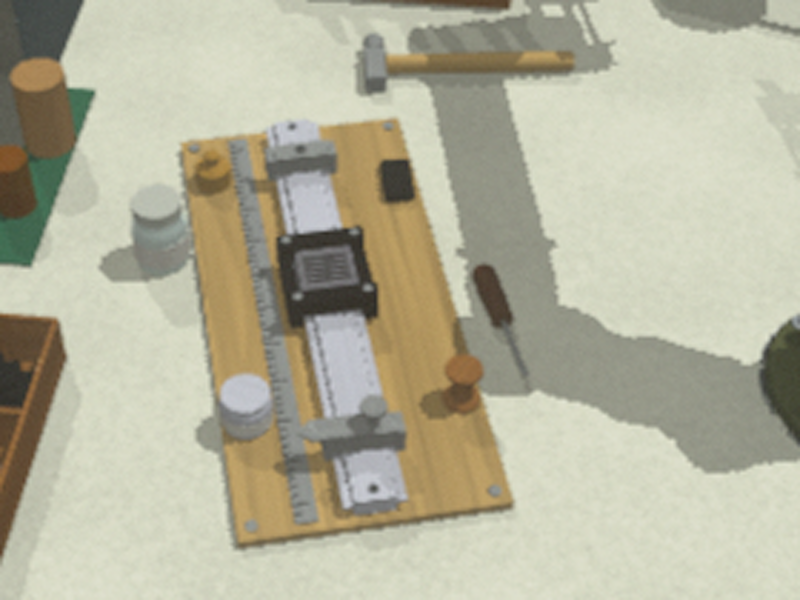

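The top view shows the marked stop at the left end, near crop (205,333), which is world +y. The slider pad is near (433,280) and the plain stop near (617,236). The side view agrees. Next I'll work out the geometry.

```bash
cat >> h.py <<'E'
from scipy.spatial.transform import Rotation as Ro
def rot(s): return Ro.from_quat(s["ee_rot"],scalar_first=True).as_matrix()
E
python3 - <<'E'
from h import *
c=read_camera("top"); f=lambda u,v,z: ray(c,(140+u/2.857,100+v/2.857),z)[:2]
P={k:f(*v) for k,v in dict(pad=(433,281,52),plain=(619,236,58),A=(107,235,12),B=(660,103,12),C=(738,352,12),D=(162,497,12),Lr=(140,358,34),Rr=(695,225,34),ms1=(190,290,58),ms2=(217,380,58)).items()}
for k in P: print(k,P[k].round(1))
g=(P["A"]+P["B"]+P["C"]+P["D"])/4; d=(P["A"]-P["B"]+P["D"]-P["C"]); d/=np.hypot(*d)
print("gauge",g,"dir",d,np.degrees(np.arctan2(d[1],d[0])))
e=P["Lr"]-P["Rr"]; print("rail ang",np.degrees(np.arctan2(e[1],e[0])),np.hypot(*e))
for k in P: print(k,"along",((P[k]-g)@d).round(1),"across",((P[k]-g)@[d[1],-d[0]]).round(1))
s=ctrl.read_state(); R=rot(s); print(R.round(4)); 
t=np.array([*P["pad"],130]); print("shift to 130 over pad",(R.T@(t-s["tcp_pos"])).round(1))
print("wrist he",np.round(read_camera("wrist")["hand_eye"],2))
E
```

```text
pad [563.9 -56.3]
plain [ 611.5 -226.4]
A [607.2 257.8]
B [ 761.9 -275.4]
C [ 515.3 -346.7]
D [360.  185.7]
Lr [485.  211.6]
Rr [ 631.7 -302.6]
ms1 [545.7 165.7]
ms2 [463.6 135.5]
gauge [561.12198994 -44.65058238] dir [-0.27932993  0.96019518] 106.2202167447777
rail ang 105.92549067542053 534.6538622418851
pad along -11.9 across -0.6
plain along -188.6 across -2.4
A along 277.5 across 128.8
B along -277.6 across 128.3
C along -277.2 across -128.3
D along 277.3 across -128.8
Lr along 267.3 across -1.5
Rr along -267.4 across -4.3
ms1 along 206.3 across 44.0
ms2 along 200.2 across -43.3
[[ 9.667e-01  2.559e-01 -1.000e-04]
 [ 2.559e-01 -9.667e-01 -1.000e-04]
 [-1.000e-04  1.000e-04 -1.000e+00]]
shift to 130 over pad [ 530.7 -451.3  100.5]
wrist he [[   0.     -0.96   -0.28   77.61]
 [   1.      0.      0.      0.44]
 [  -0.     -0.28    0.96 -155.03]
 [   0.      0.      0.      1.  ]]
```

Request:
carry_out(
  motion="0 0 0 30 -25 0 0;0 0 0 60 -50 0 0;0 0 0 90 -76 0 0;0 0 0 120 -102 0 0;0 0 0 150 -127 0 0;0 0 0 180 -153 0 0;0 0 0 210 -178 0 0;0 0 0 240 -204 0 0;0 0 0 270 -229 0 0;0 0 0 300 -255 0 0;0 0 -0.01 330 -280 0 0;0 0 -0.022 360 -306 0 0;0 0 -0.022 390 -331 0 0;0 0 -0.022 420 -357 0 0;0 0 -0.022 450 -382 10 0;0 0 -0.022 480 -408 30 0;0 0 -0.022 510 -433 50 0;0 0 -0.022 530 -451 70 0;0 0 -0.022 530 -451 80 0;0 0 -0.022 530 -451 80 0",
  squeeze=20,
)

```text
time_s: 3.2
tcp_pos: [562.0, -56.6, 148.8]
ee_rot: [-0.0, 0.99, 0.141, -0.002]
wrist_force: [0.2, -0.4, -0.0]
grip_width: 0.3
```

```bash
python3 - <<'E'
from h import *
s=ctrl.read_state(); c=read_camera("wrist"); cv2.imwrite("pics/w1.png",c["color"])
H=np.array(c["hand_eye"]); T=np.eye(4); T[:3,:3]=rot(s); T[:3,3]=s["tcp_pos"]; W=T@H
c["R"]=W[:3,:3].T; c["t"]=-W[:3,:3].T@W[:3,3]
np.savez("w1.npz",mtx=c["mtx"],R=c["R"],t=c["t"])
for k,z in(("pad_top",52),("slider",52),("marked_stop",58)):
    for r in spotter.cut_out("wrist",k)[:2]:
        ct=max(cv2.findContours(r["region"].astype(np.uint8),0,1)[0],key=cv2.contourArea)
        print(k,round(r["p"],2),np.round(r["at"]),ray(c,r["at"],z).round(1),cv2.boundingRect(ct))
c=read_camera("side"); cv2.imwrite("pics/s1.png",c["color"])
print(s["tcp_pos"],s["wrist_force"], rot(s).round(4))
E
```

```text
pad_top 0.73 [277. 201.] [567.6 -57.4  52. ] (241, 169, 69, 66)
slider 0.96 [272. 196.] [570.8 -51.9  52. ] (215, 148, 120, 99)
slider 0.18 [110. 310.] [412.   71.3  52. ] (88, 298, 52, 28)
marked_stop 0.89 [ 34. 201.] [510.1 145.6  58. ] (0, 134, 77, 113)
[562.0029481  -56.55791232 148.79861372] [ 0.18812164 -0.43463405 -0.01248212] [[ 9.605e-01  2.784e-01 -3.600e-03]
 [ 2.784e-01 -9.605e-01  3.000e-04]
 [-3.400e-03 -1.300e-03 -1.000e+00]]
```

View pics/w1.png

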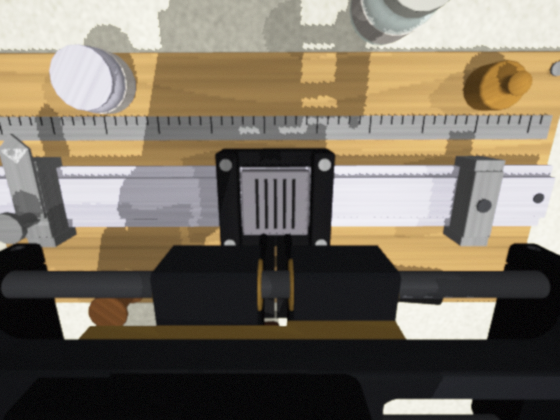

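The wrist view shows the closed fingers at column 276, in line with the pad (columns 241–309, centre about 275). I'll go down just above the pad, offset a little toward the marked stop.

Request:
carry_out(
  motion="0 0 0 3 -6.5 20 0;0 0 0 3 -6.5 45 0;0 0 0 3 -6.5 65 0;0 0 0 3 -6.5 78 0;0 0 0 3 -6.5 84 0;0 0 0 3 -6.5 88 0;0 0 0 3 -6.5 90 0;0 0 0 3 -6.5 90 0",
)

```text
time_s: 4.25
tcp_pos: [564.7, -49.8, 61.0]
ee_rot: [0.0, 0.99, 0.14, 0.0]
wrist_force: [-0.3, -0.0, 0.6]
grip_width: 0.3
```

Request:
carry_out(
  motion="0 0 0 0 0 1.5 0;0 0 0 0 0 3 0;0 0 0 0 0 4.5 0;0 0 0 0 0 6 0;0 0 0 0 0 6 0",
)

```text
time_s: 4.75
tcp_pos: [565.2, -49.8, 56.8]
ee_rot: [0.001, 0.99, 0.14, 0.001]
wrist_force: [-3.3, -0.4, 11.9]
grip_width: 0.5
```

Request:
carry_out(
  motion="0 0 0 0 0 1.5 0;0 0 0 0 0 3 0;0 0 0 0 0 4.5 0;0 0 0 0 0 6 0;0 0 0 0 0 7 0;0 0 0 0 0 7 0",
)

```text
time_s: 5.35
tcp_pos: [565.8, -50.8, 52.2]
ee_rot: [0.002, 0.99, 0.14, 0.001]
wrist_force: [-9.2, -1.7, 25.5]
grip_width: 0.1
```

Request:
carry_out(
  motion="0 0 0 0 -1 0 0;0 0 0 0 -3 0 0;0 0 0 0 -6 0 0;0 0 0 0 -10 0 0;0 0 0 0 -15 0 0;0 0 0 0 -20 0 0;0 0 0 0 -25 0 0;0 0 0 0 -30 0 0;0 0 0 0 -35 0 0;0 0 0 0 -40 0 0;0 0 0 0 -45 0 0;0 0 0 0 -50 0 0;0 0 0 0 -55 0 0;0 0 0 0 -60 0 0;0 0 0 0 -65 0 0;0 0 0 0 -69 0 0;0 0 0 0 -72 0 0;0 0 0 0 -74 0 0;0 0 0 0 -75 0 0;0 0 0 0 -75 0 0",
)

```text
time_s: 7.35
tcp_pos: [544.8, 21.1, 52.2]
ee_rot: [0.002, 0.99, 0.14, 0.001]
wrist_force: [-10.3, -2.8, 28.2]
grip_width: 0.5
```

```bash
python3 - <<'E'
from h import *
c=read_camera("side"); cv2.imwrite("pics/s2.png",cv2.resize(c["color"][110:320,160:440],(800,600),interpolation=2))
for k,z in(("slider",52),("marked_stop",58)):
    for r in spotter.cut_out("side",k)[:1]: print(k,r["p"],ray(c,r["at"],z).round(1))
print(ctrl.read_state()["wrist_force"])
E
```

```text
slider 0.91 [564.   68.4  52. ]
marked_stop 0.97 [505.3 157.2  58. ]
[-9.61699961 -3.46236117 28.03381863]
```

View pics/s2.png

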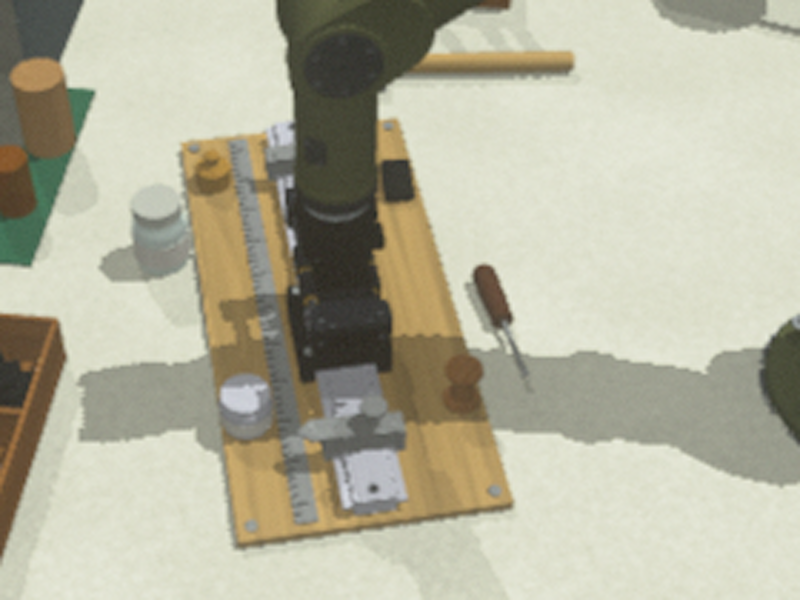

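The slider is following the finger: its near bar is now at about crop (345,365), and the stop is at (355,425). I'll continue, slowing near the stop.

Request:
carry_out(
  motion="0 0 0 0 -2 0 0;0 0 0 0 -5 0 0;0 0 0 0 -9 0 0;0 0 0 0 -14 0 0;0 0 0 0 -19 0 0;0 0 0 0 -24 0 0;0 0 0 0 -29 0 0;0 0 0 0 -34 0 0;0 0 0 0 -39 0 0;0 0 0 0 -44 0 0;0 0 0 0 -48 0 0;0 0 0 0 -52 0 0;0 0 0 0 -55 0 0;0 0 0 0 -58 0 0;0 0 0 0 -60 0 0;0 0 0 0 -62 0 0;0 0 0 0 -64 0 0;0 0 0 0 -66 0 0;0 0 0 0 -67 0 0;0 0 0 0 -67 0 0",
)

```text
time_s: 9.5
tcp_pos: [525.8, 86.1, 52.1]
ee_rot: [0.002, 0.99, 0.14, 0.0]
wrist_force: [-12.0, -4.3, 30.5]
grip_width: 0.4
```

Request:
carry_out(
  motion="0 0 0 -0.5 -1 -0.3 0;0 0 0 -0.5 -2 -0.5 0;0 0 0 -0.5 -3 -0.5 0;0 0 0 -0.5 -4 -0.5 0;0 0 0 -0.5 -5 -0.5 0;0 0 0 -0.5 -6 -0.5 0;0 0 0 -0.5 -7 -0.5 0;0 0 0 -0.5 -8 -0.5 0;0 0 0 -0.5 -8 -0.5 0",
)

```text
time_s: 10.4
tcp_pos: [523.4, 93.9, 52.2]
ee_rot: [0.002, 0.99, 0.14, 0.001]
wrist_force: [-9.1, -2.1, 25.8]
grip_width: 0.4
```

Request:
carry_out(
  motion="0 0 0 0 -1 0 0;0 0 0 0 -2 0 0;0 0 0 0 -3 0 0;0 0 0 0 -4 0 0;0 0 0 0 -5 0 0;0 0 0 0 -6 0 0;0 0 0 0 -6 0 0",
)

```text
time_s: 11.1
tcp_pos: [523.0, 95.1, 52.1]
ee_rot: [0.004, 0.99, 0.139, 0.001]
wrist_force: [-7.1, -11.7, 25.6]
grip_width: 0.9
```

```bash
python3 - <<'E'
from h import *
c=read_camera("side"); cv2.imwrite("pics/s3.png",cv2.resize(c["color"][190:310,220:380],(800,600),interpolation=2))
print(ctrl.read_state()["wrist_force"])
E
```

```text
[ -5.67011512 -11.37681721  25.01446969]
```

View pics/s3.png

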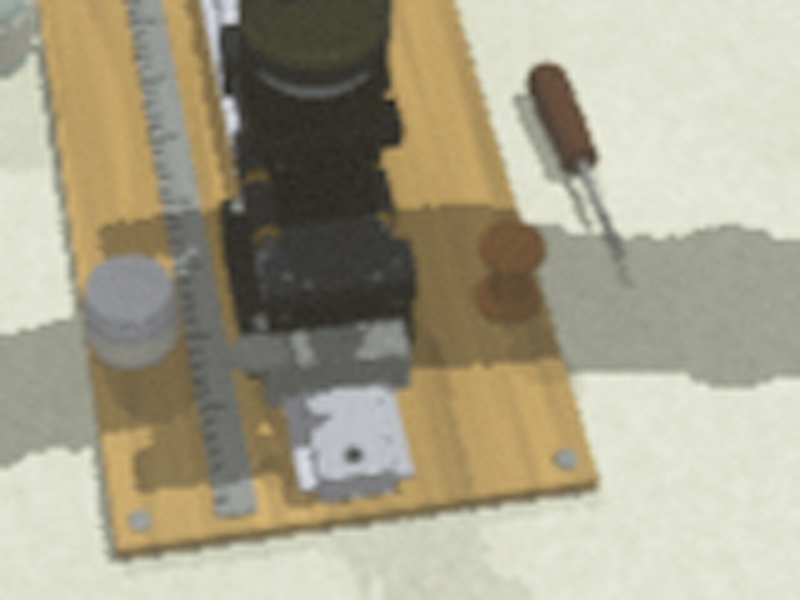

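```bash
python3 - <<'E'
from h import *
c=read_camera("wrist"); cv2.imwrite("pics/w2.png",c["color"])
E
```

```text
(no output)
```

View pics/w2.png

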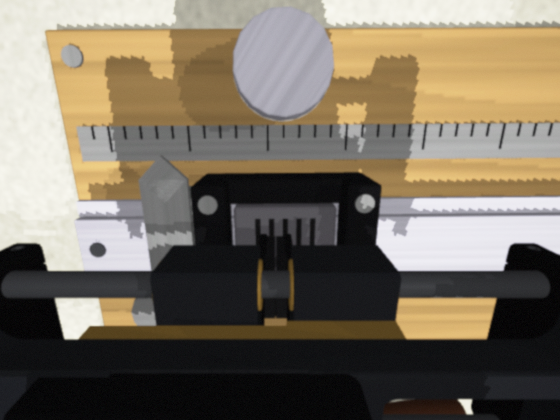

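In the wrist view the slider's left bar (column about 192) meets the stop's right edge with no gap, and the along-rail force rose to about 10 N. I'll lift straight up.

Request:
carry_out(
  motion="0 0 0 0 0 -2 0;0 0 0 0 0 -4 0;0 0 0 0 0 -7 0;0 0 0 0 0 -10 0;0 0 0 0 0 -14 0;0 0 0 0 0 -20 0;0 0 0 0 0 -30 0;0 0 0 0 0 -50 0;0 0 0 0 0 -70 0;0 0 0 0 0 -90 0;0 0 0 0 0 -110 0;0 0 0 0 0 -120 0;0 0 0 0 0 -120 0",
)

```text
time_s: 12.5
tcp_pos: [521.5, 100.7, 169.6]
ee_rot: [0.0, 0.99, 0.14, 0.001]
wrist_force: [0.2, -0.0, -0.4]
grip_width: 0.2
```

```bash
python3 - <<'E'
from h import *
c=read_camera("wrist"); cv2.imwrite("pics/w3.png",c["color"])
s=ctrl.read_state(); print(s["time_s"],s["wrist_force"],s["tcp_pos"])
E
```

```text
12.55 [-0.20556623 -0.45440508 -0.61772568] [520.72991548 100.2976163  168.28732604]
```

View pics/w3.png

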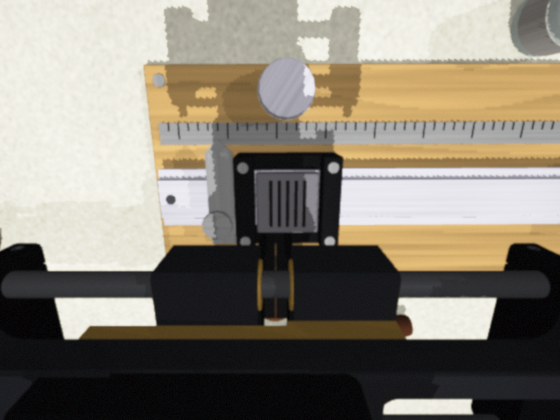

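The arm is clear, the slider's bar (column 235) still sits against the stop, and the tin and spool are where they were. Handing in.

```bash
python3 -c "
from workcell import sign_off; print(sign_off())"
```

```text
the job is handed in; nothing more can be done
None
```

The slider is against the marked stop, the fingers are lifted clear, and the job is handed in; no verdict was reported.

- **Method:** With closed fingertips I pressed the pad fully down, at about 25 N and a tip height of about 44 mm. Keeping it pressed, I moved the slider about 150 mm along the rail, slowing near the end. I then lifted straight up, finishing at about 12.6 s of the 35 s allowed.
- **At the stop:** The along-rail force rose to about 10 N and the finger stopped advancing. The wrist picture showed no gap between the slider's bar and the stop.
- **Forces:** The highest wrist force I read was about 33 N. I read it only at the end of each move, so shorter peaks would not show.
- **After lifting:** The last wrist picture showed the slider still against the stop and the tin in place. The wrist force was back near zero. The spool was mostly hidden behind the gripper.
- **Not measured:** I did not measure the pad's height after release, or the final distance between slider and stop in millimetres. I judged both from the picture and from the finger being well clear. I also did not check the other bystanders after the lift, though the finger and arm never went near them.

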